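# Put the spare glue stick back in the rack

## Robot

A 6-joint arm with a two-finger parallel gripper is mounted at the origin on the work surface. World frame = base frame: x ahead of the robot, y to its left, z up, the work surface at z = 0. Lengths are in mm, angles in rad, forces in N, time in s.
With the tool pointing down it reaches from about 300 to 750 mm from the base axis. Payload 8.5 kg.
Tool frame: the origin (TCP) lies at the very end of the fingers, on their centre line; the grasp point (between the pads) lies 19 mm behind it; x points along the fingers, y is the direction in which the jaws open and shut, and the axes are right-handed (so a half turn about x gives the same grasp; the last joint's range is limited). The gripper opens to 88 mm and grips with 3 to 60 N. Pads are 18 mm wide; open, the fingers measure 123 mm over their backs; the gripper's body (75 mm by 187 mm) begins 45 mm behind the grasp point.
Start: joints at [0.991, 0.381, 1.297, -0, 1.464, -0.215], TCP at [196.21, 513.792, 238.748] pointing down, gripper open.
Joint ranges: [-3.11, 3.11], [-0.89, 2.33], [0.22, 2.48], [-1.42, 4.56], [0.17, 2.85], [-2.88, 2.88]. Speed limits (rad/s): [2.39, 2.39, 3.14, 3.14, 3.14, 3.14].

## Interface

Orientations are given as a unit quaternion [w, x, y, z].
In Python, from workcell import robot gives the robot as it stands.
- The arm moves only by the shell command python3 -m jog 'ROWS' [FORCE]. ROWS is text: rows parted by semicolons, each of 7 numbers parted by spaces: the shift along the tool's x, y, z in units of 0.025 m (1.0 is 0.025 m), then the turn, a rotation vector about the tool's x, y, z in units of 6 degrees (1.0 is 6 degrees), then the gripper command: -1 is fully open, 1 is shut, values between are in proportion. A call has 1 to 20 rows; each row shifts and turns the pose as measured when the row begins, along the tool's axes as they then stand; what a row does not reach is not made up. A row lasts 1/8 s, in which the tool goes at most 62.5 mm and 10.7 degrees, less where a joint would pass 70% of its speed; a pose out of reach is approached as far as the arm can. A call with a number of a shift or a turn outside -1 to 1 is refused whole. A call with a gripper value outside its range is refused whole. The fingers move at their own pace and stop on an object; FORCE is the grip in N (left out, the last holds). Time passes only in rows, so rows that do not move let the fingers close. It gives the time, the measured TCP pose, the force and the opening at its end, in the units of the state.
- robot.observe(): the state, without advancing time (a new reading comes with each control period).
- robot.read_camera(name): name is "scene" or "top" or "wrist"; returns a dict with "pixels" (420x560x3 uint8, red, green, blue), "fx", "fy", "cx", "cy" (pixels), "origin" and "rotation" of the camera in the world. Camera axes: x right, y down, z forward; pixel columns grow to the right and rows downward; lengths in mm; the calibration is good to about 2 mm. A picture is of the moment at which its call begins. There is no depth.
- robot.finish_job(): hands the job in, once; it reports no verdict.
The state is a dict: "t": time; "q": joint angles; "dq": joint speeds; "joint_torque": joint torques, N m; "tool_pos": TCP position; "ee_rot": TCP orientation; "contact_force": force on the tool from outside, world axes, zero at the start; "torque": the same for the moment, N m; "finger_gap": finger opening in mm.
Only numpy, scipy, OpenCV 4.12 (cv2) and the standard library are available. Lean on these libraries where they do the work, as an engineer would, in place of code of your own. Each camera call takes 0.05 s, during which the arm holds its last target.

## Task

Tidy up after the craft session: the wooden rack has three wells, and two of them already hold a glue stick. Stand the loose glue stick from the table upright, cap up, in the one empty well and let go of it. Leave the other two glue sticks standing in their wells.

Things in the scene. Friction and masses are not known exactly. Their poses are not given: they have to be found in the camera images.
- spare_mid (a point): the loose white glue stick with a grey cap, an upright cylinder 32 mm in diameter and 84 mm tall, about 50 g; this point is its centre, half-way up (42 mm above its foot), z along the stick towards the cap. It stands on the table, cap up, among a small bottle with a narrow neck, a squat jar and a cotton reel, which can change places with it (at least about 95 mm from centre to centre).
- rack: low wooden block fixed to the table, 80 mm (x) by 270 mm (y) by 26 mm tall, with three round wells 52 mm in diameter and 20 mm deep in a row along its y, their centres at y = -85, 0 and +85 mm on the middle line x = 0; the wells' floors are 6 mm above the table. Origin: centre of its underside, z up. Which well is empty differs from start to start.
- stick_a_mid (a point): a glue stick already standing in one of the wells: same white glue stick with a grey cap, an upright cylinder 32 mm in diameter and 84 mm tall, about 50 g; this point is its centre, half-way up (42 mm above its foot), z along the stick towards the cap.
- stick_b_mid (a point): the other glue stick already standing in a well: same white glue stick with a grey cap, an upright cylinder 32 mm in diameter and 84 mm tall, about 50 g; this point is its centre, half-way up (42 mm above its foot), z along the stick towards the cap.
Mind the look-alikes: they are no part of the job. Leave any blue or red look-alike of the part that bears spare_mid alone. What is shaped like the part that bears stick_a_mid but red is not meant.

How it is judged (in metres and radians):
At the end, for the whole second after the job is handed in: All three glue sticks stand cap up within 10 degrees of upright on the floors of the rack's wells, one to a well (centres under 55 mm above the rack's underside, within 20 mm of its middle line and 110 mm of its centre along the row), the spare one at rest (x of spare_mid in the frame of rack between -0.02 and 0.02 m and y of spare_mid in the frame of rack between -0.11 and 0.11 m and z of each of spare_mid, stick_a_mid, stick_b_mid in the frame of rack below 0.055 m and angle between each of spare_mid, stick_a_mid, stick_b_mid's own z axis and vertical below 0.17 rad and linear speed of spare below 0.02 m/s and x of stick_a_mid in the frame of rack between -0.02 and 0.02 m and y of stick_a_mid in the frame of rack between -0.11 and 0.11 m and x of stick_b_mid in the frame of rack between -0.02 and 0.02 m and y of stick_b_mid in the frame of rack between -0.11 and 0.11 m); the robot touches nothing.
It fails at once if a glue stick already in the rack is moved more than 40 mm or tipped more than about 29 degrees ((distance of stick_a_mid from where it was at the start of the episode above 0.04 m or angle between stick_a_mid's own z axis and vertical above 0.5 rad) or (distance of stick_b_mid from where it was at the start of the episode above 0.04 m or angle between stick_b_mid's own z axis and vertical above 0.5 rad)).
It also fails if it takes over 30 s, if anything falls off the work surface, if the arm or the gripper's body presses on something with over 40 N, if the wrist force passes 120 N, or if a joint passes its speed limit or range.

## Working session

There is one attempt and no reset: what is moved stays moved. The work goes in short steps, Python scripts to look and compute and a shell command to move; the robot and the scene stay as the last step left them, time stands still between calls to the robot, and variables do not carry over. Pictures are saved under pics/ and viewed, and the job is handed in when it is done.

```bash
mkdir -p pics; ls; python3 - <<'E'
from workcell import robot
import cv2,numpy as np
o=robot.observe();print({k:np.round(v,3).tolist() for k,v in o.items()})
for n in("scene","top"):
    c=robot.read_camera(n);cv2.imwrite(f"pics/{n}0.png",c["pixels"][:,:,::-1])
    print(n,c["fx"],c["fy"],c["cx"],c["cy"],np.round(c["origin"],1).tolist(),np.round(c["rotation"],4).tolist())
E
```

```text
pics
{'t': 0.0, 'q': [0.991, 0.381, 1.298, 0.0, 1.464, -0.215], 'dq': [0.002, 0.001, 0.001, -0.0, -0.001, 0.0], 'joint_torque': [0.001, -43.793, -22.456, 0.071, 0.035, -0.0], 'tool_pos': [196.034, 513.577, 238.162], 'ee_rot': [0.695, 0.128, 0.696, -0.129], 'contact_force': [-0.081, 0.402, 0.679], 'torque': [-0.01, 0.037, 0.025], 'finger_gap': 88.035}
scene 538.1938624515341 538.1938624515341 286.3515897158394 214.10174699706926 [1118.0, -234.7, 683.1] [-0.3145, 0.7827, 0.4977, -0.2017]
top 529.2193388567248 529.2193388567248 282.37331537861877 213.22847641433515 [452.6, 10.1, 1011.4] [-0.0419, 0.7076, -0.704, 0.0439]
```

View pics/scene0.png

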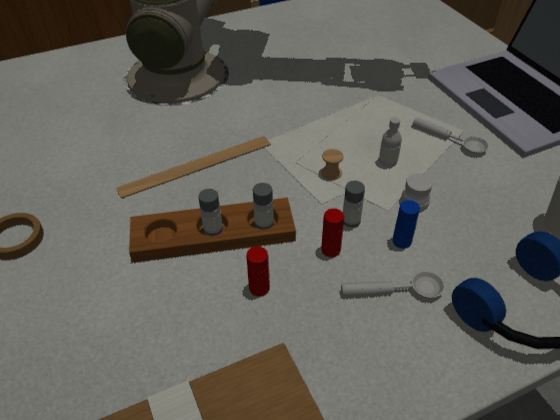

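View pics/top0.png

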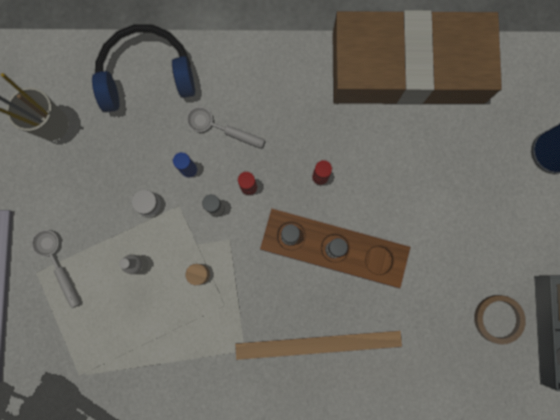

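The scene view shows the rack's empty well at scene (160,230), which is top (378,260). The other two wells hold grey-capped sticks at top (290,234) and (337,247).

Candidates for the loose stick, by top pixel:
- grey cap on white (212,204)
- red (247,183)
- red (322,173)
- blue (184,163)
- jar (145,203)
- bottle (132,264)
- reel (197,273)

By the description it is the grey-capped one at top (212,204), scene (353,203). I'll check it in a close crop and measure.

```bash
cat > h.py <<'E'
from workcell import robot
import cv2,numpy as np
from scipy.spatial.transform import Rotation as R
def q2R(q): return R.from_quat([q[1],q[2],q[3],q[0]]).as_matrix()
def ray(c,u,v):
    return np.array(c["origin"]),q2R(c["rotation"])@np.array([(u-c["cx"])/c["fx"],(v-c["cy"])/c["fy"],1])
def onz(c,u,v,z):
    o,d=ray(c,u,v);return o+d*(z-o[2])/d[2]
def proj(c,p):
    x=q2R(c["rotation"]).T@(np.array(p)-np.array(c["origin"]));return np.array([c["cx"]+c["fx"]*x[0]/x[2],c["cy"]+c["fy"]*x[1]/x[2]])
E
python3 - <<'E'
from h import *
t=robot.read_camera("top");s=robot.read_camera("scene")
a=t["pixels"][130:330,110:430][:,:,::-1];b=s["pixels"][120:300,110:450][:,:,::-1]
cv2.imwrite("pics/ct.png",cv2.resize(a,None,fx=2.4,fy=2.4,interpolation=cv2.INTER_CUBIC))
cv2.imwrite("pics/cs.png",cv2.resize(b,None,fx=2.3,fy=2.3,interpolation=cv2.INTER_CUBIC))
for n,u,v,z in(("spare",212,204,84),("red1",247,183,84),("red2",322,173,84),("blue",184,163,84),("jar",145,203,40),("bot",132,264,90),("reel",197,273,40),("A",290,234,90),("B",337,247,90),("well",378,260,20)):
    p=onz(t,u,v,z);print(n,p.round(1),"scene px",proj(s,p).round(0))
E
```

```text
spare [581.6 132.2  84. ] scene px [352. 185.]
red1 [619.6  70.8  84. ] scene px [330. 212.]
red2 [638.4 -62.6  84. ] scene px [255. 248.]
blue [655.2 183.7  84. ] scene px [404. 205.]
jar [588.9 262.1  40. ] scene px [417. 184.]
bot [475.1 267.7  90. ] scene px [388. 125.]
reel [460.6 162.7  40. ] scene px [332. 157.]
A [528.6  -5.8  90. ] scene px [261. 187.]
B [506.3 -87.7  90. ] scene px [208. 193.]
well [ 486.5 -171.6   20. ] scene px [161. 231.]
```

View pics/ct.png

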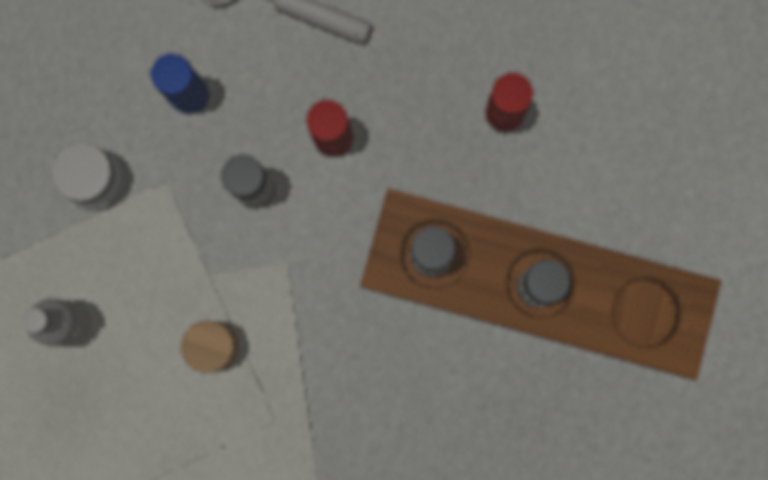

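View pics/cs.png

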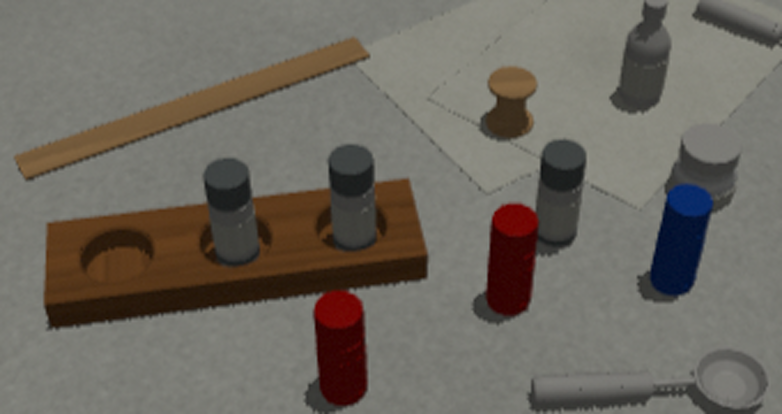

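The crop confirms it: grey cap on a white body at crop (244,177), standing clear of the red one. Next I'll take finer measurements of the rack outline, the caps and the needed tool yaw.

```bash
python3 - <<'E'
from h import *
t=robot.read_camera("top");s=robot.read_camera("scene")
hsv=cv2.cvtColor(t["pixels"],cv2.COLOR_RGB2HSV)
m=((hsv[...,0]>4)&(hsv[...,0]<18)&(hsv[...,1]>110)).astype(np.uint8);m[:205]=0;m[292:]=0;m[:,:255]=0;m[:,415:]=0
m=cv2.morphologyEx(m,cv2.MORPH_OPEN,np.ones((3,3)))
cs=max(cv2.findContours(m,0,2)[0],key=cv2.contourArea)
hull=cv2.approxPolyDP(cv2.convexHull(cs),6,True)[:,0]
print("hull",hull.tolist())
P=np.array([onz(t,*p,26) for p in hull]);print(P.round(1).tolist())
print("edges",[round(float(np.linalg.norm(P[i]-P[i-1])),1) for i in range(len(P))])
(cx,cy),sz,ang=cv2.minAreaRect(P[:,:2].astype(np.float32));print("rack",cx,cy,sz,ang)
# cap: dark grey blobs
for n,(u,v),z in(("spare",(212,204),84),("A",(290,234),90),("B",(337,247),90)):
    w=t["pixels"][v-14:v+15,u-14:u+15].astype(int); sat=w.max(2)-w.min(2); g=w.mean(2)
    k=((g<88)&(sat<22)&(g>35)).astype(np.uint8)
    print(n);print("\n".join(" ".join("%3d"%x for x in r) for r in g[::2,::2].astype(int))) if n=="spare" else 0
M=q2R(robot.observe()["ee_rot"]);print(M.round(3).tolist(), "jaw yaw",np.degrees(np.arctan2(M[1,1],M[0,1])))
E
```

```text
hull [[272, 210], [408, 247], [399, 286], [262, 248]]
[[578.9, 27.0, 26.0], [510.7, -226.8, 26.0], [438.6, -208.5, 26.0], [507.5, 45.1, 26.0]]
edges [73.6, 262.8, 74.4, 262.7]
rack 508.7451477050781 -90.71884155273438 (263.77862548828125, 74.36176300048828) 74.96773529052734
spare
119 120 117 118 120 118 117 122 121 121 117 118 118 121 118
118 119 117 120 121 123 119 121 121 121 119 118 119 118 119
118 116 116 117 110 105  96  99 105 117 118 118 121 120 121
116 116 116 106  84  80  79  79  82  96 113 118 118 118 120
117 119 115  87  81  81  82  82  82  80  90 112 115 118 120
116 119 101  82  82  83  82  84  82  83  73  74  79  88 104
116 117  91  82  83  84  85  83  83  84  77  53  63  67  69
120 120  93  83  84  85  85  85  85  85  77  51  63  66  67
120 121 104  83  85  86  86  86  85  85  66  51  63  63  68
118 121 113  89  85  86  87  87  86  75  50  57  63  59  69
118 117 119 112  89  77  81  78  69  52  54  63  62  59  69
118 115 118 119 111  88  61  54  51  57  64  65  58  62  66
120 117 118 118 118 115  92  68  64  67  63  59  61  73  91
118 117 119 122 121 120 116  99  83  75  85  88  99 114 120
120 119 120 122 122 120 119 119 118 115 119 118 118 121 121
A
B
[[-0.0, 0.357, 0.934], [-0.0, 0.934, -0.357], [-1.0, -0.0, -0.0]] jaw yaw 69.09951698237927
```

```bash
python3 -c "
import numpy as np
for k in range(14):
    a=np.radians(69-6*k-3+44.7);print('0 %.2f %.2f 1 0 0 -1;'%(1*np.cos(a),1*np.sin(a)))"
```

```text
0 -0.35 0.94 1 0 0 -1;
0 -0.25 0.97 1 0 0 -1;
0 -0.15 0.99 1 0 0 -1;
0 -0.05 1.00 1 0 0 -1;
0 0.06 1.00 1 0 0 -1;
0 0.16 0.99 1 0 0 -1;
0 0.26 0.96 1 0 0 -1;
0 0.36 0.93 1 0 0 -1;
0 0.46 0.89 1 0 0 -1;
0 0.55 0.84 1 0 0 -1;
0 0.63 0.77 1 0 0 -1;
0 0.71 0.70 1 0 0 -1;
0 0.78 0.63 1 0 0 -1;
0 0.84 0.54 1 0 0 -1;
```

```bash
python3 -m jog '0 -0.35 0.95 1 0 0 -1;0 -0.25 1 1 0 0 -1;0 -0.15 1 1 0 0 -1;0 -0.05 1 1 0 0 -1;0 0.05 1 1 0 0 -1;0 0.15 1 1 0 0 -1;0 0.25 0.95 1 0 0 -1;0 0.35 0.95 1 0 0 -1;0 0.45 0.9 1 0 0 -1;0 0.55 0.85 1 0 0 -1;0 0.65 0.75 1 0 0 -1;0 0.7 0.7 1 0 0 -1;0 0.8 0.65 1 0 0 -1;0 0.85 0.55 1 0 0 -1' 15
```

```text
t: 2.05
tool_pos: [460.9, 266.3, 237.9]
ee_rot: [-0.418, -0.57, -0.418, 0.571]
contact_force: [0.2, -0.5, -0.3]
finger_gap: 88.1
```

```bash
cat >> h.py <<'E'
def need(target,yaw):
    o=robot.observe();M=q2R(o["ee_rot"]);d=M.T@(np.array(target)-np.array(o["tool_pos"]))/25
    y=np.degrees(np.arctan2(M[1,1],M[0,1]));print("pos",np.round(o["tool_pos"],1),"yaw",y.round(1),"tilt",np.degrees(np.arccos(-M[2,0])).round(2),"units",d.round(2),"turnx",round((y-yaw)/6,2),"q",np.round(o["q"],2),"F",np.round(o["contact_force"],1),"gap",round(o["finger_gap"],1))
E
python3 -c "
from h import *
t=robot.read_camera('top')
print(onz(t,210.6,203,84))
need([580,133,238],-15)"
```

```text
[583.34724042 134.70697963  84.        ]
pos [462.9 264.5 237.7] yaw -17.9 tilt 0.11 units [-0.01  6.07  3.57] turnx -0.48 q [ 0.3   0.35  1.34 -0.    1.45  0.61] F [ 0.9 -2.7 -0.1] gap 88.0
```

```bash
python3 -m jog '0 0.95 0.55 -0.5 0 0 -0.2;0 0.95 0.55 0 0 0 -0.2;0 0.95 0.55 0 0 0 -0.2;0 0.95 0.55 0 0 0 -0.2;0 0.95 0.55 0 0 0 -0.2;0 0.95 0.55 0 0 0 -0.2;0 0.3 0.2 0 0 0 -0.2;0 0 0 0 0 0 -0.2'; python3 -c "
from h import *
w=robot.read_camera('wrist');cv2.imwrite('pics/w1.png',w['pixels'][:,:,::-1])
need([583,134,238],-15)
print(proj(w,[583,134,84]),proj(w,[583,134,0]),w['origin'])"
```

```text
t: 3.1
tool_pos: [586.8, 138.8, 236.9]
ee_rot: [-0.433, -0.558, -0.434, 0.56]
contact_force: [-0.2, 0.5, -0.2]
finger_gap: 53.0
pos [586.6 139.1 237. ] yaw -14.3 tilt 0.18 units [-0.04 -0.09  0.23] turnx 0.11 q [ 0.04  0.48  1.14 -0.    1.52  0.29] F [-0.9  0.2 -0.6] gap 52.8
[278.68598437 202.11094767] [279.32523329 185.60042091] [605.67385441 209.86681572 382.93085383]
```

View pics/w1.png

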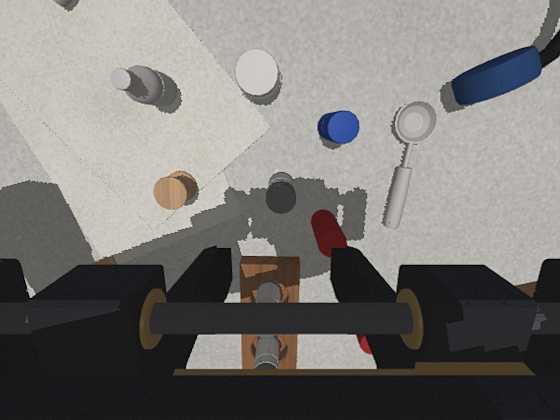

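The wrist view shows the spare's cap at (281,198), blue at (340,127), red at (328,232) and the reel at (173,191). The fingers clear all of these. I'll refine the position.

```bash
python3 -c "
from h import *
w=robot.read_camera('wrist');c=w['pixels'][165:225,250:315,::-1];cv2.imwrite('pics/w1c.png',cv2.resize(c,None,fx=9,fy=9,interpolation=cv2.INTER_CUBIC))
p=onz(w,281,198,84);print(p)
s=robot.read_camera('scene');c=s['pixels'];cv2.imwrite('pics/s1c.png',cv2.resize(c[150:270,290:430,::-1],None,fx=5,fy=5))
print([proj(s,[x,y,84]) for x,y in((583,134),(p[0],p[1]))])
need([p[0],p[1],40],-15)"
```

```text
[586.15717093 137.93377104  84.        ]
[array([353.52045484, 185.31948686]), array([356.59911853, 185.81632745])]
pos [586.4 139.4 237.2] yaw -14.3 tilt 0.16 units [7.89 0.02 0.05] turnx 0.12 q [ 0.04  0.48  1.14 -0.    1.52  0.29] F [-0.2 -0.3  0.4] gap 52.6
```

View pics/w1c.png

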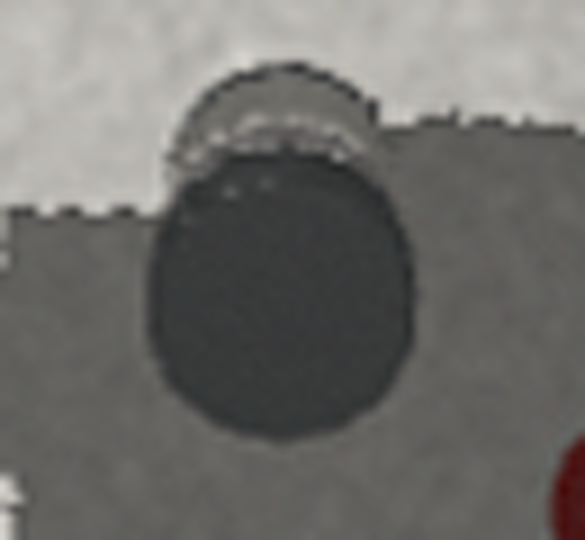

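View pics/s1c.png

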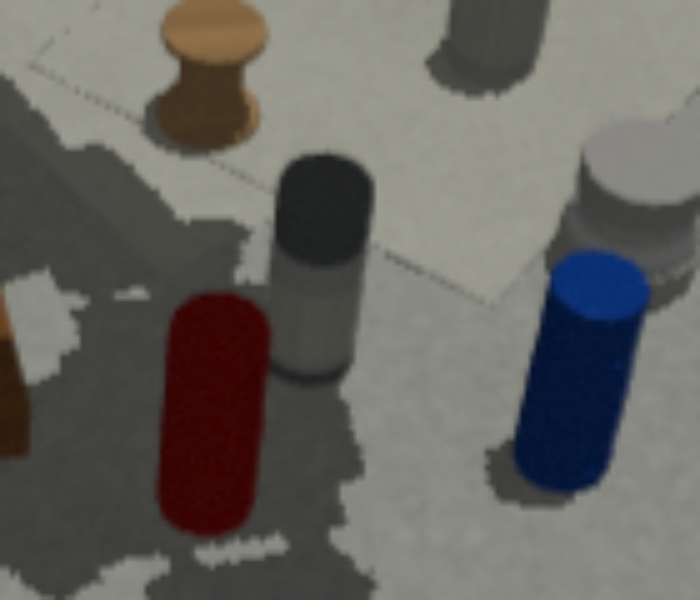

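```bash
python3 -m jog '1 0 0.12 0.1 0 0 -0.2;1 0 0 0 0 0 -0.2;1 0 0 0 0 0 -0.2;1 0 0 0 0 0 -0.2;1 0 0 0 0 0 -0.2;0.2 0 0 0 0 0 -0.2;0 0 0 0 0 0 -0.2'; python3 -c "
from h import *
w=robot.read_camera('wrist');cv2.imwrite('pics/w2.png',w['pixels'][:,:,::-1])
need([585,136.3,38],-15)"
```

```text
t: 4.12
tool_pos: [583.1, 141.4, 106.8]
ee_rot: [0.433, 0.56, 0.432, -0.559]
contact_force: [-0.2, 0.0, 0.5]
finger_gap: 52.8
pos [583.2 141.4 107. ] yaw -14.5 tilt 0.13 units [2.76 0.12 0.18] turnx 0.08 q [ 0.04  0.58  1.35 -0.    1.21  0.29] F [-0.2  0.2  0.5] gap 52.7
```

View pics/w2.png

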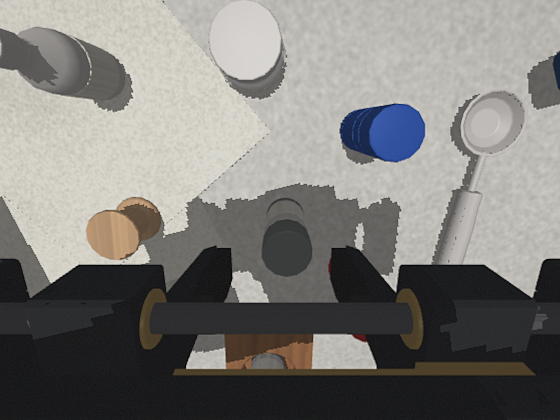

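The cap is at (287,253), between the fingers (tips at about x=231 and x=331).

```bash
python3 -c "
from h import *
w=robot.read_camera('wrist')
p=onz(w,287,251,84);print(p);need([p[0],p[1],38],-15)"
```

```text
[586.47294542 138.24216396  84.        ]
pos [583.3 141.2 107.2] yaw -14.5 tilt 0.16 units [2.77 0.14 0.09] turnx 0.08 q [ 0.04  0.58  1.35 -0.    1.21  0.29] F [ 0.6 -0.6 -0.1] gap 53.0
```

```bash
python3 -m jog '0.8 0.15 0.12 0 0 0 -0.2;1 0 0 0 0 0 -0.2;0.8 0 0 0 0 0 -0.2;0.2 0 0 0 0 0 -0.2;0 0 0 0 0 0 1;0 0 0 0 0 0 1;0 0 0 0 0 0 1;0 0 0 0 0 0 1' 15; python3 -c "
from h import *
need([586,138,38],-15)"
```

```text
t: 5.22
tool_pos: [590.4, 137.8, 43.2]
ee_rot: [0.436, 0.564, 0.429, -0.554]
contact_force: [0.6, 0.3, 0.5]
finger_gap: 31.6
pos [590.4 137.8  43.2] yaw -14.5 tilt 0.95 units [ 0.21 -0.18  0.04] turnx 0.08 q [ 0.03  0.67  1.4  -0.    1.05  0.29] F [0.6 0.3 0.5] gap 31.6
```

Gripped, with a gap of 31.6 mm (the stick is 32 mm). Now I'll lift.

```bash
python3 -m jog '-0.6 0 0 0 0 0 1;-1 0 0 0 0 0 1;-1 0 0 0 0 0 1;-1 0 0 0 0 0 1;-1 0 0 0 0 0 1;-1 0 0 0 0 0 1;-0.5 0 0 0 0 0 1;0 0 0 0 0 0 1' 15; python3 -c "
from h import *
w=robot.read_camera('wrist');cv2.imwrite('pics/w3.png',w['pixels'][:,:,::-1])
need([486.7,-172.8,180],-15)"
```

```text
t: 6.22
tool_pos: [587.6, 137.8, 207.7]
ee_rot: [0.437, 0.565, 0.428, -0.553]
contact_force: [0.6, 0.3, -1.7]
finger_gap: 31.2
pos [587.3 137.7 207. ] yaw -14.5 tilt 1.19 units [ 0.99 -0.81 13.04] turnx 0.08 q [ 0.03  0.49  1.21 -0.    1.42  0.29] F [ 0.1  0.2 -0.2] gap 31.7
```

View pics/w3.png

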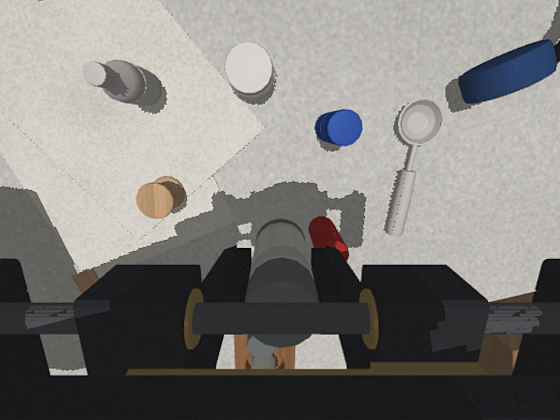

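The stick is held between the fingers, with its body visible at (280,250). Carry it along tool z to the empty well.

```bash
python3 -m jog '0 -0.1 1 0 0 0 1;0 -0.1 1 0 0 0 1;0 -0.1 1 0 0 0 1;0 -0.1 1 0 0 0 1;0 -0.1 1 0 0 0 1;0 -0.1 1 0 0 0 1;0 -0.1 1 0 0 0 1;0 -0.1 1 0 0 0 1;0 0 1 0 0 0 1;0 0 1 0 0 0 1;0 0 1 0 0 0 1;0 0 1 0 0 0 1;0 0 0.5 0 0 0 1;0 0 0 0 0 0 1' 15; python3 -c "
from h import *
t=robot.read_camera('top');cv2.imwrite('pics/t4.png',t['pixels'][:,:,::-1])
s=robot.read_camera('scene');cv2.imwrite('pics/s4.png',s['pixels'][:,:,::-1])
need([486.7,-172.8,53],-15);M=q2R(robot.observe()['ee_rot']);print(M.round(4))"
```

```text
t: 8.02
tool_pos: [481.1, -167.2, 190.1]
ee_rot: [0.429, 0.559, 0.437, -0.559]
contact_force: [0.1, 0.0, -0.1]
finger_gap: 31.6
pos [ 481.3 -166.4  190.3] yaw -14.4 tilt 0.61 units [5.49 0.32 0.23] turnx 0.1 q [-0.57  0.36  1.49  0.    1.31 -0.32] F [-0.5  0.4 -0.4] gap 31.6
[[-0.0059  0.9685 -0.249 ]
 [ 0.009  -0.2489 -0.9685]
 [-0.9999 -0.0079 -0.0072]]
```

View pics/s4.png

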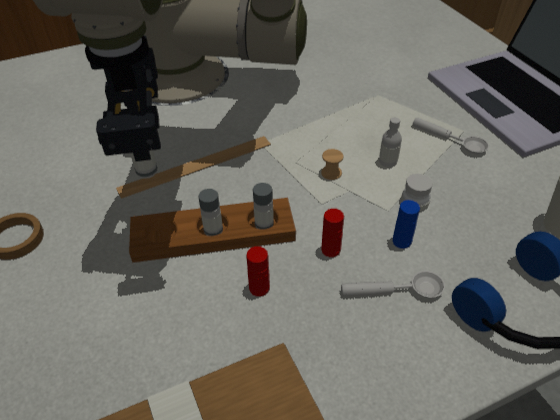

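View pics/t4.png

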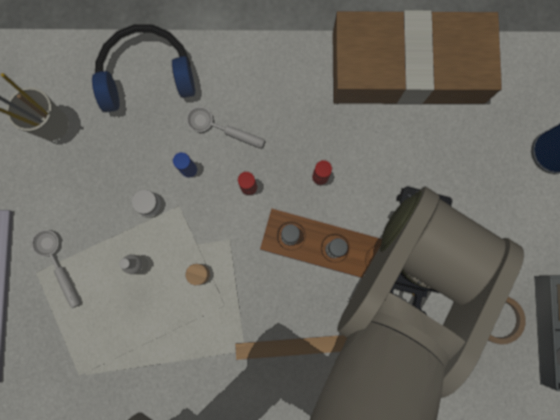

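The scene view shows the stick hanging at (146,165), still high above the empty well end; the other two sticks stand untouched. I'll descend part way, correcting position and tilt.

```bash
python3 -m jog '0.8 0.3 0.25 0.1 0 0.1 1;1 0 0 0 0 0 1;1 0 0 0 0 0 1;1 0 0 0 0 0 1;0.3 0 0 0 0 0 1;0 0 0 0 0 0 1' 15; python3 -c "
from h import *
s=robot.read_camera('scene');cv2.imwrite('pics/s5.png',cv2.resize(s['pixels'][130:270,90:310,::-1],None,fx=3,fy=3))
w=robot.read_camera('wrist');cv2.imwrite('pics/w5.png',w['pixels'][:,:,::-1])
need([486.7,-172.8,49],-15);M=q2R(robot.observe()['ee_rot']);print(M.round(4))"
```

```text
t: 8.88
tool_pos: [489.5, -169.3, 86.0]
ee_rot: [0.432, 0.563, 0.432, -0.557]
contact_force: [0.5, -0.7, -0.6]
finger_gap: 31.5
pos [ 489.7 -169.6   86.6] yaw -14.7 tilt 0.55 units [ 1.5  -0.09  0.16] turnx 0.05 q [-0.57  0.49  1.61  0.01  1.03 -0.31] F [-0.2 -0.7  0.4] gap 32.0
[[ 0.0083  0.9672 -0.2538]
 [ 0.0049 -0.2539 -0.9672]
 [-1.      0.0068 -0.0069]]
```

View pics/s5.png

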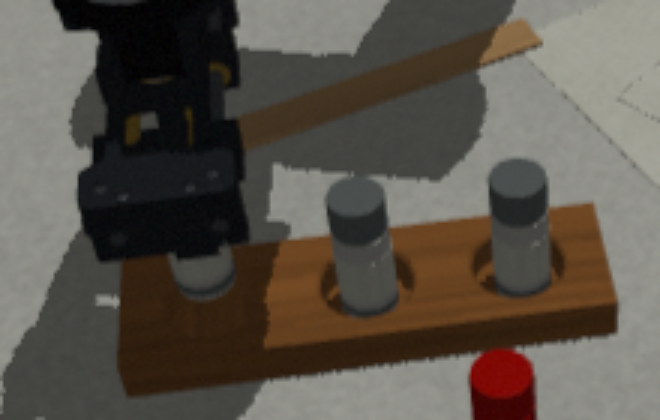

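View pics/w5.png

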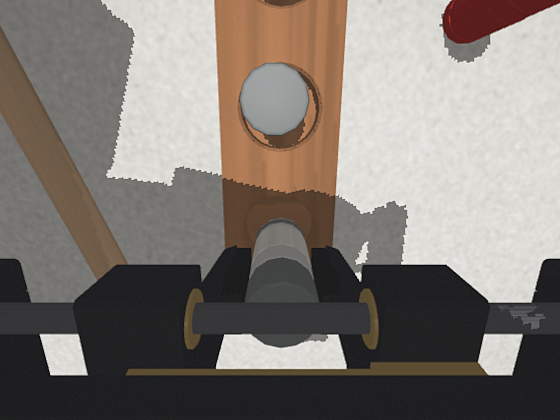

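The wrist view shows the stick at x≈281, on the rack's midline and in line with the well rim at (279,222). The scene view shows its foot over the well at about (158,225).

```bash
python3 -c "
from h import *
s=robot.read_camera('scene');print(proj(s,[486.7,-172.8,43]),onz(s,158,224.5,43),proj(s,[489.5,-169.5,43]))"; python3 -m jog '0.5 -0.1 0.15 0 0 -0.1 1;0.5 0 0 0 0 0 1;0.2 0 0 0 0 0 1;0 0 0 0 0 0 1'; python3 -c "
from h import *
need([486.7,-172.8,49],-15)"
```

```text
[157.82058816 222.01604065] [ 492.20422456 -174.04182802   43.        ] [160.26923997 222.52356916]
t: 9.52
tool_pos: [486.4, -173.0, 55.2]
ee_rot: [0.43, 0.561, 0.434, -0.559]
contact_force: [1.0, 0.3, -0.3]
finger_gap: 31.4
pos [ 486.4 -173.    55.2] yaw -14.7 tilt 0.4 units [ 0.25  0.01 -0.01] turnx 0.04 q [-0.57  0.54  1.64  0.01  0.96 -0.32] F [ 1.   0.3 -0.3] gap 31.4
```

Well centred, with about 6 mm left. I'll lower gently to contact.

```bash
python3 -m jog '0.15 0 0 0 0 0 1;0.1 0 0 0 0 0 1;0 0 0 0 0 0 1'; python3 -c "
from h import *
need([486.7,-172.8,49],-15)
s=robot.read_camera('scene');cv2.imwrite('pics/s6.png',cv2.resize(s['pixels'][130:270,90:310,::-1],None,fx=3,fy=3))
w=robot.read_camera('wrist');cv2.imwrite('pics/w6.png',w['pixels'][:,:,::-1])"
```

```text
t: 9.9
tool_pos: [486.6, -173.1, 48.8]
ee_rot: [0.43, 0.561, 0.434, -0.559]
contact_force: [-0.8, 0.1, 0.1]
finger_gap: 31.7
pos [ 486.6 -173.1   48.8] yaw -14.7 tilt 0.38 units [-0.01  0.   -0.01] turnx 0.05 q [-0.57  0.55  1.65  0.01  0.95 -0.32] F [-0.8  0.1  0.1] gap 31.7
```

View pics/s6.png

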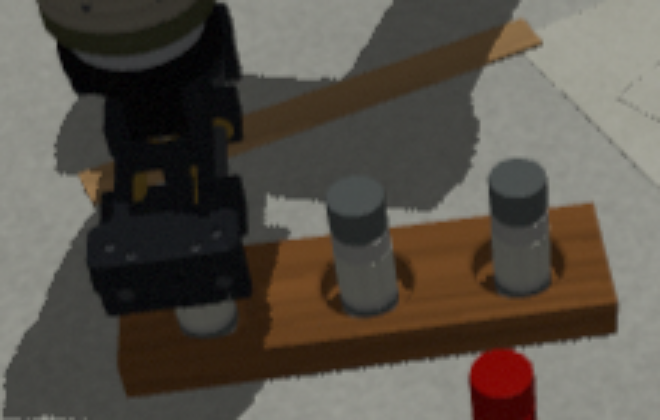

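View pics/w6.png

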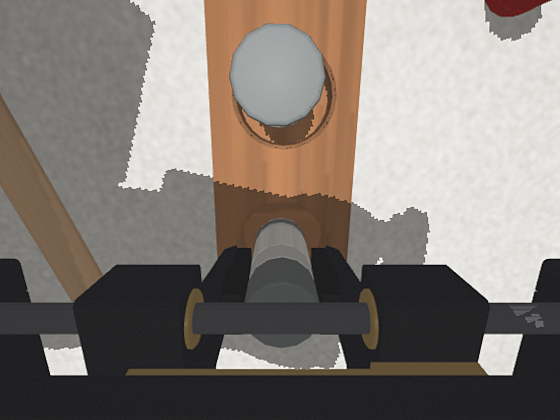

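There is no contact force yet, so I'll nudge down a little more.

```bash
python3 -m jog '0.08 0 0 0 0 0 1;0.05 0 0 0 0 0 1;0 0 0 0 0 0 1'; python3 -c "
from h import *
need([486.7,-172.8,47],-15)
s=robot.read_camera('scene');i=s['pixels'][200:260,120:200,::-1];cv2.imwrite('pics/s7.png',cv2.resize(cv2.convertScaleAbs(i,alpha=2.2),None,fx=8,fy=8,interpolation=cv2.INTER_CUBIC))
print('floor foot pred',proj(s,[486.7,-172.8,6]))"
```

```text
t: 10.38
tool_pos: [486.5, -173.1, 48.4]
ee_rot: [0.431, 0.561, 0.433, -0.559]
contact_force: [-0.2, -0.2, -0.1]
finger_gap: 31.8
pos [ 486.5 -173.1   48.4] yaw -14.7 tilt 0.29 units [ 0.06  0.   -0.01] turnx 0.05 q [-0.57  0.55  1.65  0.01  0.94 -0.32] F [-0.2 -0.2 -0.1] gap 31.8
floor foot pred [161.67804209 237.06512942]
```

View pics/s7.png

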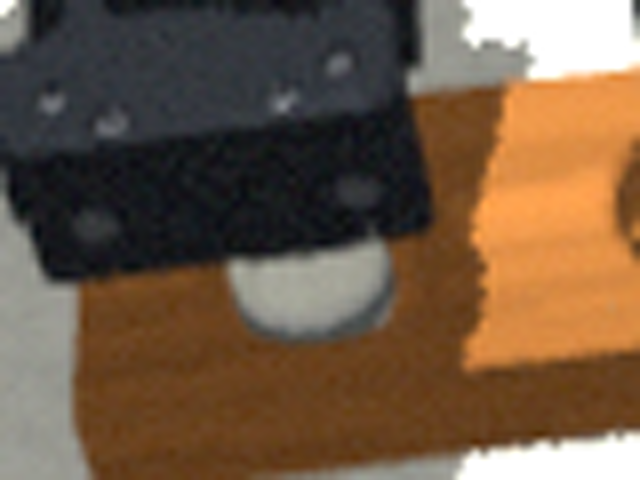

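The foot's lower edge is at about (159,242), against a predicted foot centre of (162,237) on the well floor, so the stick is in the well. I'll release it and retreat straight up.

```bash
python3 -m jog '0 0 0 0 0 0 0.1;0 0 0 0 0 0 -0.2;0 0 0 0 0 0 -0.3;0 0 0 0 0 0 -0.3'; python3 -c "
from h import *
w=robot.read_camera('wrist');cv2.imwrite('pics/w8.png',w['pixels'][:,:,::-1])
need([486.7,-172.8,200],-15)"
```

```text
t: 10.92
tool_pos: [486.7, -173.2, 48.0]
ee_rot: [0.431, 0.561, 0.433, -0.559]
contact_force: [-0.7, -1.1, 0.6]
finger_gap: 57.5
pos [ 486.7 -173.2   48. ] yaw -14.7 tilt 0.29 units [-6.08 -0.01 -0.05] turnx 0.05 q [-0.57  0.55  1.65  0.01  0.94 -0.32] F [-0.2  0.2  0.2] gap 56.8
```

View pics/w8.png

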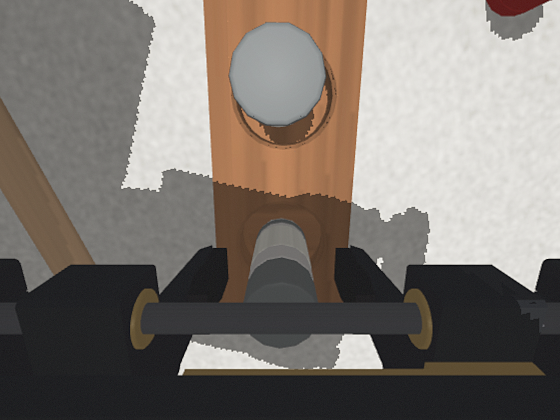

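The stick stands at x≈281, midway between the open fingers, and did not move. Retreat upward, then move off towards the start side.

```bash
python3 -m jog '-0.5 0 0 0 0 0 -0.3;-1 0 0 0 0 0 -0.3;-1 0 0 0 0 0 -0.3;-1 0 0 0 0 0 -0.3;-1 0 0 0 0 0 -0.3;-1 0 0 0 0 0 -0.3;-1 0 0 0 0 0 -0.3;-0.3 -1 0 0 0 0 -0.3;0 -1 0 0 0 0 -0.3;0 -1 0 0 0 0 -0.3;0 0 1 0 0 0 -0.3;0 0 1 0 0 0 -0.3;0 0 1 0 0 0 -0.3;0 0 1 0 0 0 -0.3;0 0 1 0 0 0 -0.3;0 0 0 0 0 0 -0.3'; python3 -c "
from h import *
need([486.7,-172.8,200],-15)
for n in('scene','top'):
    s=robot.read_camera(n);cv2.imwrite('pics/%s9.png'%n,s['pixels'][:,:,::-1])
"
```

```text
t: 12.98
tool_pos: [377.8, -277.2, 236.9]
ee_rot: [0.436, 0.562, 0.429, -0.557]
contact_force: [0.1, -0.1, -1.1]
finger_gap: 57.4
pos [ 377.8 -277.2  236.9] yaw -14.6 tilt 0.67 units [ 1.51  3.14 -5.14] turnx 0.06 q [-0.89  0.23  1.52  0.01  1.38 -0.64] F [ 0.1 -0.1 -1.1] gap 57.4
```

View pics/scene9.png

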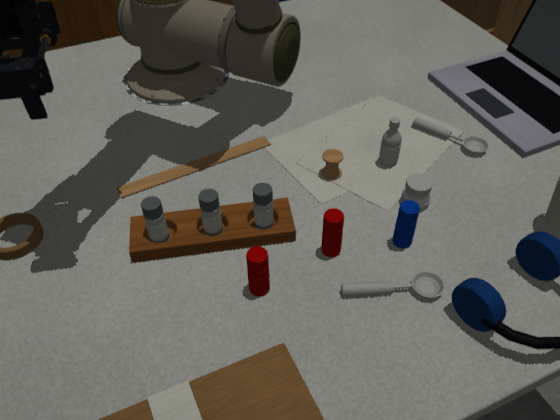

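View pics/top9.png

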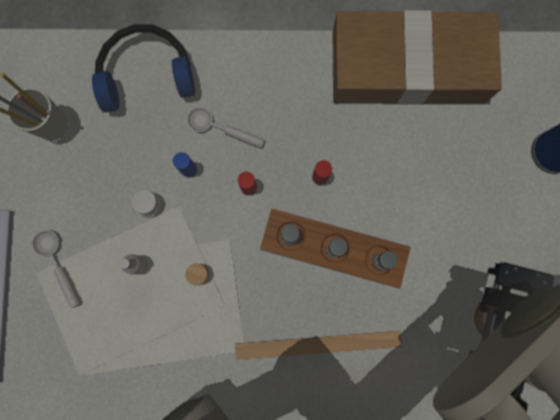

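All three sticks stand upright in their wells. The new one is at scene (154,220) and top (386,260), and the arm is clear. I'll check its position in the rack frame, then hand in.

```bash
python3 -c "
from h import *
t=robot.read_camera('top');s=robot.read_camera('scene')
p=onz(t,386,260,90);d=p[:2]-[508.7,-90.7];x=np.array([.966,-.259]);y=np.array([.259,.966])
q=onz(s,151.5,204,90);e=q[:2]-[508.7,-90.7]
print('top',p,d@x,d@y,'scene',q,e@x,e@y,'pred scene',proj(s,p))
cv2.imwrite('pics/c10.png',cv2.resize(s['pixels'][180:265,120:305,::-1],None,fx=4,fy=4,interpolation=cv2.INTER_CUBIC))"
```

```text
top [ 484.16660695 -172.64848935   90.        ] -2.4745989461737565 -85.51638951233556 scene [ 491.35040625 -175.76993496   90.        ] 5.27340559491034 -86.6711019472062 pred scene [152.23201285 200.46717575]
```

View pics/c10.png

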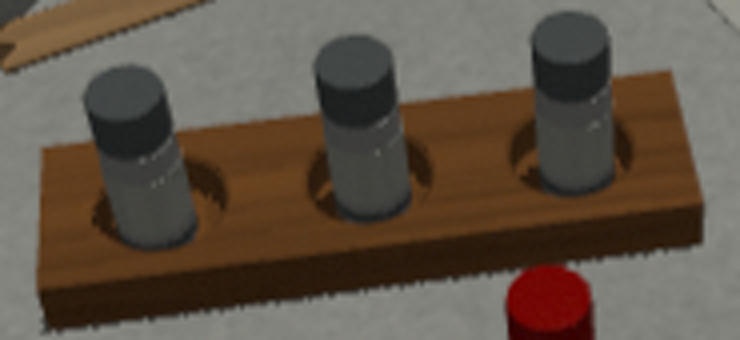

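The new stick looks slightly more slanted in this view, so I'll check its axis against the projected vertical before handing in.

```bash
python3 -c "
from h import *
s=robot.read_camera('scene');t=robot.read_camera('top')
f=lambda x,y:(120+x/4-.4,180+y/4-.4)
# axis: midpoints of left/right outline edges near cap seam and near foot (crop px)
for n,c,cap,foot in(('spare',(487,-173),(125,92),(153,225)),('B',(506,-88),(354,62),(371,200)),('A',(528,-6),(570,37),(576,175))):
    a=np.array(f(*cap));b=np.array(f(*foot));u=proj(s,[*c,90])-proj(s,[*c,12]);v=a-b
    an=lambda w:np.degrees(np.arctan2(w[0],-w[1]))
    print(n,'img',an(v).round(1),'vert',an(u).round(1),'cap pred',proj(s,[*c,90]).round(1),'cap',a.round(1), 'z if on axis: foot->',onz(s,*b,12).round(0))
cv2.imwrite('pics/t10.png',cv2.resize(t['pixels'][200:295,255:415,::-1],None,fx=4.8,fy=4.8,interpolation=cv2.INTER_CUBIC))
"
```

```text
spare img -11.9 vert -14.4 cap pred [152.5 201.7] cap [150.8 202.6] z if on axis: foot-> [ 487. -178.   12.]
B img -7.0 vert -8.5 cap pred [208.  193.3] cap [208.1 195.1] z if on axis: foot-> [512. -91.  12.]
A img -2.5 vert -2.9 cap pred [260.9 186.8] cap [262.1 188.8] z if on axis: foot-> [536.  -8.  12.]
```

View pics/t10.png

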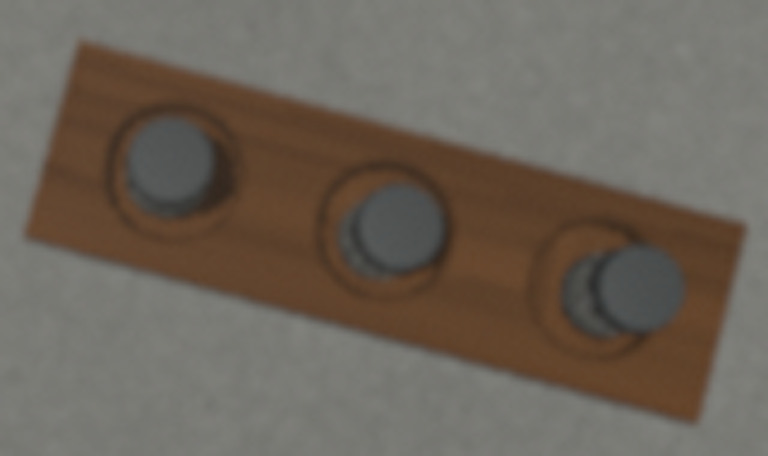

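The slant matches the projected vertical to 2.5°. That is within my pixel reading, and the other two sticks read the same way. All three feet lie inside their wells.

```bash
python3 -c "
from workcell import robot
print(robot.observe()['t'],robot.finish_job())"
```

```text
the job is handed in; nothing more can be done
13.275 None
```

I put the loose grey-capped glue stick upright, cap up, in the empty well (rack y = -85 mm), let go of it, moved the arm well clear, and handed in at 13.3 s. No verdict came back.

**Spare's position:** the top view puts it at x ≈ -2.5 mm, y ≈ -85.5 mm in the rack frame. The scene view put x at +5 mm, so the two views disagree by about 8 mm; both are inside the ±20 mm limit.

**Upright and seated:** its image axis is within about 2.5° of vertical. The last views show all three sticks standing in their wells, with the other two and the look-alikes apparently where they started. I felt no contact force when lowering it, so that it rests on the well floor comes from the pictures and the tool height, not from touch.

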